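# Stow the pointer gauge and latch its tray

## Robot

A 7-joint arm with a two-finger parallel gripper is mounted at the origin on the work surface. World frame = base frame: x ahead of the robot, y to its left, z up, the work surface at z = 0. Lengths are in mm, angles in rad, forces in N, time in s.
With the tool pointing down it reaches from about 400 to 875 mm from the base axis. Payload 4.4 kg.
Tool frame: the origin (TCP) lies midway between the tips of the shut fingers; the grasp point (between the pads) lies ctrl.tcp_to_grasp behind it (ctrl.tcp_to_grasp is the distance from the TCP to the grasp point, in mm); z points along the fingers, y is the line along which they close (so a half turn about z gives the same grasp; the last joint's range is limited). The gripper opens to 85 mm and grips with 20 to 120 N. Pads are 22 mm wide; open, the fingers measure 114 mm over their backs; the gripper's body (76 mm by 85 mm) begins 54 mm behind the grasp point. The pads swing forward as they close: fully open they stand 13 mm farther back than shut.
Start: joints at [1.062, 0.628, 0.038, 1.517, -0.027, 0.996, -0.02], TCP at [278.534, -587.313, 231.313] pointing down, gripper open.
Joint ranges: [-3.06, 3.06], [-0.37, 2.12], [-1.25, 1.32], [0.18, 2.47], [-1.1, 4.24], [0.23, 1.98], [-2.94, 2.94]. Speed limits (rad/s): [2.57, 2.57, 3.14, 3.14, 3.14, 3.14, 3.14].

## Interface

Orientations are given as [roll, pitch, yaw] about the fixed x, y, z axes, in that order (R = Rz(yaw) Ry(pitch) Rx(roll)).
In Python, from cell import ctrl, get_image, get_calibration, workorder, boxes_of, place_of gives the robot as it stands.
- The arm moves only by the tool play_rows, never from a script. Its argument "series" is a list that holds one entry, the list of rows, each a list of 7 numbers: the shift along the world's x, y, z in cm, then the turn, a rotation vector about the world's x, y, z in degrees, then the closure, from 0 (fully open) to 1 (shut). A call has 1 to 20 rows; each row shifts and turns the commanded pose from where the row before left it; what a row does not reach is not made up. A row lasts 1/8 s, in which the tool goes at most 62.5 mm and 10.7 degrees, less where a joint would pass 70% of its speed; a pose out of reach is approached as far as the arm can. A call with a gripper value outside its range is refused whole. The fingers move at their own pace and stop on an object; the grip force is fixed at half the most. Time passes only in rows, so rows that do not move let the fingers close. It gives the time, the measured TCP pose, the force, the opening and the grip force at its end, in the units of the state.
- ctrl.read_state(): the state, without advancing time (a new reading comes with each control period).
- get_image(name): name is "scene" or "top" or "wrist"; returns (picture, depth): 400x640x3 uint8, red, green, blue; 400x640 float32, mm along the optical axis (not along the pixel's ray), 0 where there is no reading.
- get_calibration(name): a dict with "K" (3x3 intrinsics, pixels), "k1" (the pictures are not rectified: a ray, as slopes to the right and down, at radius r is drawn at 1 + k1 r^2 times it, then the intrinsics apply), "R" (3x3) and "t" (3): a world point X has camera coordinates R X + t; the wrist camera has in their place "mount" (4x4, takes a point from camera to tool coordinates, whose origin is the TCP and whose axes are the flange's). Camera axes: x right, y down, z forward; pixel columns grow to the right and rows downward; lengths in mm; the calibration is good to about 2 mm. A picture is of the moment at which its call begins: read the wrist's pose just before it. get_calibration takes no time and is no camera call.
- workorder.finish_job(): hands the job in; it is judged then, once.
Trained networks look in the newest picture that a camera, given by its name, has taken for a name from the list of things; names that differ only in an ending like _2 or _b are one class to them, and where a whole thing is asked for, a point or a joint stands for the part that bears it (a point fixed in the world has none). Each returns a list of dicts, best first, with "p" (0 to 1); they miss things now and then, are a little off and sometimes report something else, mostly with a low value. They report only what shows in the picture. A call takes as long as a camera call.
- boxes_of(target, camera): "pixel" ([column, row] in pixels, amid what is visible of it).
- place_of(target, camera): "pixel" ([column, row] in pixels: a listed point, or the origin of a listed thing).
The state is a dict: "clock": time; "qpos": joint angles; "qd": joint speeds; "tau": joint torques, N m; "eef_pos": TCP position; "tool_rot": TCP orientation; "force": force on the tool from outside, world axes, zero at the start; "torque": the same for the moment, N m; "width": finger opening in mm; "gripper_force": force on a finger pad.
Only numpy, scipy, OpenCV 4.12 (cv2) and the standard library are available. Lean on these libraries where they do the work, as an engineer would, in place of code of your own. Each camera call takes 0.05 s, during which the arm holds its last target. There are 200 camera calls.

## Task

Put the jointed pointer gauge away in its tray: first fold the tip link fully back onto the inner link while the inner link is still swung out, then swing the inner link fully in across the tray. Only then press the tray into its push-push catch, let go, and make sure that it has stayed latched with its front flush. Leave the other things on the bench where they are.

Things in the scene. Friction and masses are not known exactly. Their poses are not given: they have to be found in the camera images.
- dock: fixed wooden tray dock, 215 mm deep, 214 mm wide: two side rails 46 mm high and, at the back, a grey latch case 58 mm high. Origin on the bench under the centre of its front edge; x points inward (the way the tray is pressed), y to the tray's left seen from the front, z up. Its front looks roughly towards the robot.
- tray (a joint): plywood tray sliding along the dock's x, in m: 0 = latched, front flush with the dock's front edge; positive = out towards the robot (stop 0.076; starts 0.045 to 0.070). About 1.5 N of friction holds it where it is left; over the last 22 mm an ejector pushes back, 2.5 N rising to 6 N. Catch: pressed to -0.007 or lower (end stop -0.008, some 8 to 12 N in all) and let go, it returns to 0, latched.
- tray_front (a point): centre of the outer face of the tray's front panel, which is what to press: plain, upright, 186 mm wide, from 12 to 56 mm above the bench, 12 mm thick, normal to the dock's x. Pressed too little the tray springs out to about 0.022 to 0.025; pressed once more after latching, the catch lets go and it springs out likewise.
- gauge_inner (a joint): angle in rad of the gauge's inner link about its upright pin on the tray: 0 = fully folded (end stop), the link lying across the tray and pointing along the dock's -y; grows as the link swings out clockwise seen from above (1.57 = pointing straight out of the tray front, along the dock's -x; stop at 2.7). Stiff hinge, about 0.08 N m of friction.
- gauge_tip (a joint): angle in rad of the gauge's tip link about its upright pin at the far end of the inner link: 0 = fully folded (end stop), lying back on top of the inner link and pointing to the inner link's pin; grows anticlockwise seen from above (3.14 would be straight; stop at 2.9). Light hinge, about 0.02 N m of friction; both links stay where they are left.
- gauge_pivot (a point): inner link's pin on the tray, 75 mm behind the front panel's outer face and 65 mm to the dock's +y of the tray's middle; the point lies at the inner link's height, 61 mm above the bench. Inner link: flat aluminium bar 16 mm wide, 58 to 64 mm above the bench, 90 mm from pin to pin.
- elbow_knob (a point): black knob on the pin that joins inner link and tip link: cylinder 16 mm in diameter, from 73 to 105 mm above the bench; the point lies on its axis, 96 mm above the bench. It spins freely on its pin, so it can be held while the link turns. Moving it swings the inner link, with the tip link riding along.
- tip_knob (a point): equal black knob (16 mm in diameter, 73 to 105 mm above the bench, point on its axis 96 mm above the bench, spins freely) on the tip link, 75 mm from the elbow knob's axis. Tip link: flat bar 18 mm wide at the ends, 66 to 72 mm above the bench, with a thin point 20 mm beyond the knob's axis.
- cup: speckled stoneware cup, 76 mm across the rim, 85 mm tall; origin at the centre of its underside. A bystander: leave it alone.
- stand: turned wooden trimming stand, 90 mm across, 70 mm tall; origin at the centre of its underside. A bystander: leave it alone.
- bowl: empty stainless steel bowl, 136 mm across, 55 mm tall; origin at the centre of its underside. A bystander: leave it alone.
- rib: white silicone rib lying flat, 40 x 90 mm (long along its y), 6 mm thick; origin at the centre of its underside. A bystander: leave it alone.
- slide_box: low black plastic box with a sliding door on top, 110 x 60 mm (long along its x), 47 mm tall; origin at the centre of its underside. A bystander: leave it alone.
- loop_tool: trimming tool with wire loop lying flat, 140 mm long along its x, 28 mm wide, 12 mm thick; origin on the bench near its middle. A bystander: leave it alone.
- wood_knife: wooden modelling knife lying flat, 140 mm long along its x, 18 mm wide, 7 mm thick; origin at the centre of its underside. A bystander: leave it alone.

How it is judged:
By the outcome, as a careful person would: the job done as asked, in the order asked, and still so for the second after the job is handed in, with the robot touching nothing.
It also fails if it takes over 72 s, if anything falls off the work surface, if the arm or the gripper's body presses on something with over 40 N, if the wrist force passes 120 N, or if a joint passes its speed limit or range.

## Working session

There is one attempt and no reset: what is moved stays moved. The work goes in short steps, Python scripts to look and compute and a tool call to move; the robot and the scene stay as the last step left them, time stands still between calls to the robot, and variables do not carry over. Pictures are saved under pics/ and viewed, at most 10 in all, crops included, and the job is handed in when it is done.

Besides the shell and the picture viewer there is one more tool, called after ">>>" as name(argument=value, ...), one argument or row to a line, values as JSON. play_rows: Moves the arm, as the interface text tells. Its arguments: {"type":"object","properties":{"series":{"type":"array"}},"required":["series"]}

```bash
mkdir -p pics; cat > h.py <<'E'
import numpy as np, cv2
from cell import ctrl, get_image, get_calibration, workorder, boxes_of, place_of
def ray(name,px):
    c=get_calibration(name);K=np.array(c["K"]);k1=c["k1"]
    d=(np.array(px)-[K[0,2],K[1,2]])/[K[0,0],K[1,1]]
    u=d.copy()
    for _ in range(20): u=d/(1+k1*(u@u))
    v=np.array([u[0],u[1],1.])
    if "R" in c:
        R=np.array(c["R"]);t=np.array(c["t"]).ravel();return -R.T@t,R.T@v
    from scipy.spatial.transform import Rotation as Ro
    s=ctrl.read_state();M=np.array(c["mount"]);Rt=Ro.from_euler('xyz',s["tool_rot"]).as_matrix()
    return np.array(s["eef_pos"])+Rt@M[:3,3], Rt@M[:3,:3]@v
def atz(name,px,z):
    o,d=ray(name,px);return o+d*(z-o[2])/d[2]
Z={'tray_front':34,'gauge_pivot':61,'elbow_knob':96,'tip_knob':96,'dock':0,'cup':0,'stand':0,'bowl':0,'rib':0,'slide_box':0,'loop_tool':0,'wood_knife':0}
def look(cam,names,save=None):
    im,dep=get_image(cam)
    if save: cv2.imwrite(f'pics/{save}.png',im[:,:,::-1])
    for n in names:
        for r in place_of(n,cam)[:2]:
            print(cam,n,round(r['p'],2),np.round(r['pixel']),np.round(atz(cam,r['pixel'],Z[n])))
E
python3 - <<'E'
from h import *
print(ctrl.read_state(),ctrl.tcp_to_grasp)
look('top',Z,'top1')
look('scene',['tray_front','gauge_pivot','elbow_knob','tip_knob','dock'],'scene1')
E
```

```text
{'clock': 0.0, 'qpos': array([ 1.06219189,  0.62936636,  0.03843523,  1.51838051, -0.02703757,
        0.99633155, -0.02001508]), 'qd': array([-0.00101513, -0.00101426, -0.00042777,  0.00027053,  0.00101581,
       -0.00012844, -0.0004849 ]), 'tau': array([ 2.48869592e-04, -5.63411880e+01,  1.22626193e+00, -1.93443114e+01,
        1.10197012e-02,  1.05005069e-02,  6.85685407e-06]), 'eef_pos': array([ 278.27085949, -586.70724614,  230.37187404]), 'tool_rot': array([-3.13962423e+00, -7.82749160e-06,  4.42774061e-01]), 'force': array([-0.0272601 , -0.04030764,  0.91662169]), 'torque': array([-0.03859484, -0.06321995, -0.01929506]), 'gripper_force': 0.0, 'width': 85.32464261550373} 18.700000000000003
top tray_front 0.85 [294. 215.] [533.  72.  34.]
top tray_front 0.2 [392. 183.] [ 598. -139.   34.]
top elbow_knob 0.61 [230. 202.] [558. 194.  96.]
top tip_knob 0.66 [207. 172.] [618. 239.  96.]
top tip_knob 0.29 [227. 153.] [654. 200.  96.]
top dock 0.55 [300. 188.] [595.  61.   0.]
top cup 0.82 [392. 183.] [ 602. -146.    0.]
top stand 0.86 [406. 249.] [ 455. -172.    0.]
top bowl 0.65 [168. 159.] [663. 348.   0.]
top rib 0.57 [256. 246.] [470. 157.   0.]
top slide_box 0.72 [226. 152.] [678. 221.   0.]
top slide_box 0.32 [196. 228.] [512. 287.   0.]
top loop_tool 0.77 [320. 256.] [445.  18.   0.]
top loop_tool 0.21 [299. 190.] [589.  62.   0.]
top wood_knife 0.74 [195. 231.] [505. 289.   0.]
scene tray_front 0.9 [308. 197.] [528.  82.  34.]
scene gauge_pivot 0.74 [352. 194.] [623. 136.  61.]
scene gauge_pivot 0.33 [330. 223.] [642.  20.  61.]
scene elbow_knob 0.47 [345. 158.] [550. 209.  96.]
scene tip_knob 0.47 [370. 162.] [610. 237.  96.]
scene dock 0.63 [310. 183.] [468. 162.   0.]
scene dock 0.58 [329. 223.] [606.  68.   0.]
```

```bash
python3 -c "
import cv2
a=cv2.imread('pics/top1.png')[110:300,130:440];cv2.imwrite('pics/t1c.png',cv2.resize(a,None,fx=2.5,fy=2.5,interpolation=2))
a=cv2.imread('pics/scene1.png')[90:300,180:500];cv2.imwrite('pics/s1c.png',cv2.resize(a,None,fx=2.5,fy=2.5,interpolation=2))"
```

```text
(no output)
```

View pics/t1c.png

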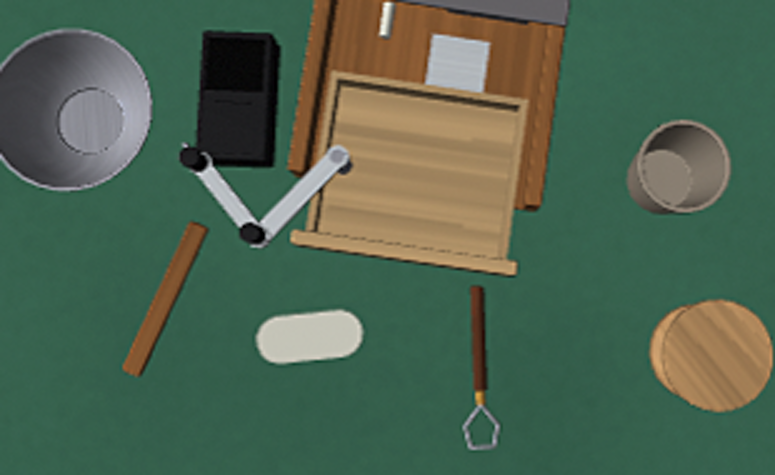

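View pics/s1c.png

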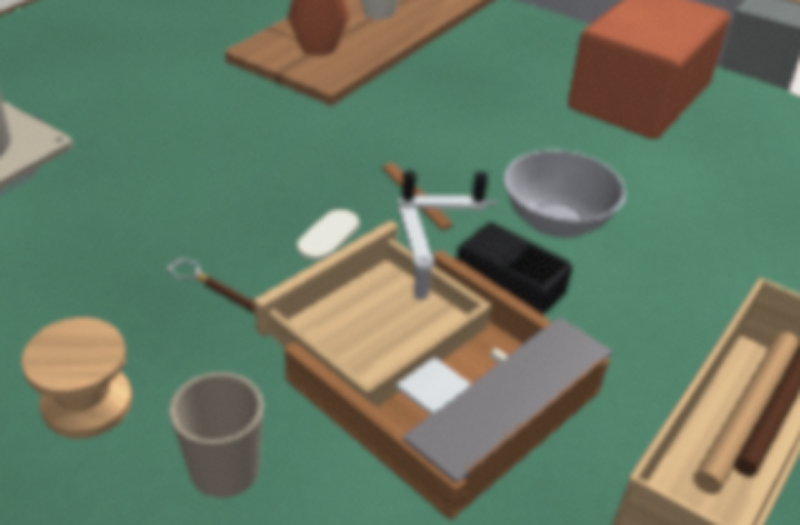

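The top crop shows the inner link's pin at about full-frame pixel (266,173), the elbow knob at (232,203) and the tip knob at (207,173). The front panel runs from (247,205) to (336,217), and the links are swung out past the tray's left corner. The network detections agree with this.

```bash
python3 - <<'E'
from h import *
P=lambda c,z:atz('top',(130+c[0]/2.5,110+c[1]/2.5),z)
l=P((293,233),56);r=P((516,264),56);pv=P((339,156),64);e=P((253,231),105);t=P((192,156),105)
for n,v in zip('l r pv e t'.split(),(l,r,pv,e,t)):print(n,np.round(v))
print(np.linalg.norm(l-r),np.linalg.norm((pv-e)[:2]),np.linalg.norm((e-t)[:2]))
yd=(l-r)/np.linalg.norm(l-r);print('yaw deg',np.degrees(np.arctan2(-yd[0],yd[1])))
im,d=get_image('top')
c=get_calibration('top');print(c['t'],c['R'])
E
```

```text
l [558. 167.  56.]
r [529. -14.  56.]
pv [619. 128.  64.]
e [556. 190. 105.]
t [614. 236. 105.]
183.6142574647348 88.35475259825459 74.6465921800373
yaw deg -9.025370857285637
[ 24.45049464 567.57612808 774.54682279] [[-0.0219262  -0.99875632  0.04477792]
 [-0.9954361   0.01764862 -0.09378435]
 [ 0.09287744 -0.0466299  -0.99458506]]
```

>>> play_rows(
  series=[
    [[2.2,5.5,0,0,0,-1.7,0],[2.2,5.5,0,0,0,-1.7,0],[2.2,5.5,0,0,0,-1.7,0],[2.2,5.5,0,0,0,-1.7,0],[2.2,5.5,0,0,0,-1.7,0],[2.2,5.5,0,0,0,-1.7,0],[2.2,5.5,0,0,0,-1.7,0],[2.2,5.5,0,0,0,-1.7,0],[2.2,5.5,0,0,0,-1.7,0],[2.2,5.5,0,0,0,-1.7,0],[2.2,5.5,0,0,0,-1.7,0],[2.2,5.5,0,0,0,-1.7,0],[2.2,5.5,0,0,0,-1.7,0],[2.2,5.0,0,0,0,-1.7,0],[2.2,5.0,0,0,0,-1.7,0],[0,0,0,0,0,0,0],[0,0,0,0,0,0,0]],
  ],
)

```text
clock: 3.12
eef_pos: [608.3, 227.0, 231.0]
tool_rot: [3.14, 0.001, -0.002]
force: [0.3, -0.2, 0.1]
width: 85.4
gripper_force: 0.0
```

```bash
python3 - <<'E'
from h import *
s=ctrl.read_state();print(s['eef_pos'],s['tool_rot'],s['clock'])
look('wrist',['tip_knob','elbow_knob','gauge_pivot','tray_front'],'w1')
E
```

```text
[608.25871005 226.97636753 230.95552068] [ 3.14031992e+00  6.24509380e-04 -2.12476514e-03] 3.125
wrist tip_knob 0.82 [300. 185.] [615. 239.  96.]
wrist tip_knob 0.51 [272. 253.] [552. 266.  96.]
wrist elbow_knob 0.64 [355. 248.] [557. 192.  96.]
wrist gauge_pivot 0.74 [419. 175.] [616. 129.  61.]
wrist tray_front 0.77 [452. 245.] [533.  79.  34.]
```

View pics/w1.png

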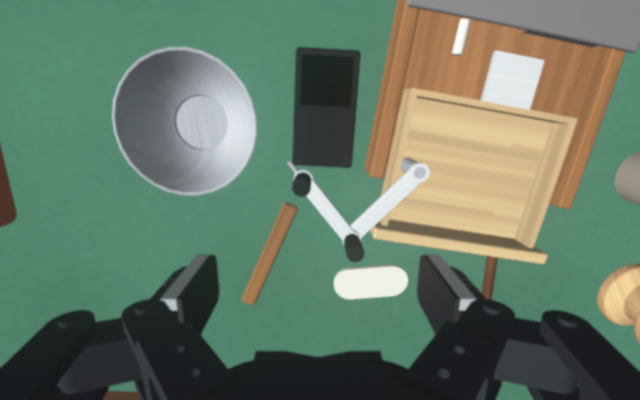

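The wrist view shows the tip knob near (302,180), the elbow knob near (355,245) and the pin near (420,172), which agrees with the top camera. I'll descend and grip the tip knob.

>>> play_rows(
  series=[
    [[0.7,1.1,-3.3,0,0,0,0],[0,0,-4,0,0,0,0],[0,0,-4,0,0,0,0],[0,0,-4,0,0,0,0],[0,0,0,0,0,0,0.4],[0,0,0,0,0,0,1],[0,0,0,0,0,0,1],[0,0,0,0,0,0,1],[0,0,0,0,0,0,1],[0,0,0,0,0,0,1]],
  ],
)

```text
clock: 4.62
eef_pos: [616.7, 239.2, 79.9]
tool_rot: [-3.14, -0.003, -0.002]
force: [-0.6, 1.0, 6.3]
width: 13.8
gripper_force: 58.6
```

```bash
python3 - <<'E'
from h import *
s=ctrl.read_state();print(s['eef_pos'],s['width'],s['gripper_force'],s['force'])
look('top',['tip_knob','elbow_knob'])
look('wrist',['elbow_knob','gauge_pivot'])
# arc
e=np.array([557,192]);t=s['eef_pos'][:2];p=np.array([618,129])
a0=np.arctan2(*(t-e)[::-1]);a1=np.arctan2(*(p-e)[::-1]);print(np.degrees([a0,a1]),np.linalg.norm(t-e))
q=np.array([e+75*np.array([np.cos(a),np.sin(a)]) for a in np.linspace(a0,a1,13)]);print(np.round(np.diff(q,axis=0)/10,2).tolist())
E
```

```text
[616.73811369 239.21784066  79.9100878 ] 13.816755713037178 58.61087679862976 [-0.57420333  1.01459417  6.3328373 ]
top elbow_knob 0.58 [230. 206.] [550. 193.  96.]
wrist gauge_pivot 0.97 [524. 241.] [619. 131.  61.]
wrist gauge_pivot 0.59 [555. 239.] [619. 114.  61.]
[ 38.32333748 -45.92404535] 76.14569393009533
[[0.52, -0.75], [0.43, -0.81], [0.33, -0.86], [0.22, -0.89], [0.11, -0.91], [-0.0, -0.92], [-0.12, -0.91], [-0.23, -0.89], [-0.33, -0.86], [-0.44, -0.81], [-0.53, -0.75], [-0.62, -0.68]]
```

>>> play_rows(
  series=[
    [[0.52,-0.75,0,0,0,0,1],[0.43,-0.81,0,0,0,0,1],[0.33,-0.86,0,0,0,0,1],[0.22,-0.89,0,0,0,0,1],[0.11,-0.91,0,0,0,0,1],[0,-0.92,0,0,0,0,1],[-0.12,-0.91,0,0,0,0,1],[-0.23,-0.89,0,0,0,0,1],[-0.33,-0.86,0,0,0,0,1],[-0.44,-0.81,0,0,0,0,1],[-0.53,-0.75,0,0,0,0,1],[-0.62,-0.68,0,0,0,0,1],[0,0,0,0,0,0,1]],
  ],
)

```text
clock: 6.55
eef_pos: [610.3, 140.4, 80.0]
tool_rot: [-3.138, -0.004, -0.002]
force: [0.6, 3.0, 6.8]
width: 14.5
gripper_force: 59.2
```

```bash
python3 - <<'E'
from h import *
s=ctrl.read_state();print(s['eef_pos'],s['width'],s['gripper_force'],s['force'],s['torque'])
look('top',['tip_knob','elbow_knob','gauge_pivot'],'top2')
look('scene',['tip_knob','elbow_knob','gauge_pivot'],'scene2')
look('wrist',['elbow_knob','gauge_pivot'])
a=cv2.imread('pics/top2.png')[130:250,180:340];b=cv2.imread('pics/scene2.png')[110:230,280:440]
cv2.imwrite('pics/c2.png',cv2.resize(np.hstack([a,b]),None,fx=2.5,fy=2.5,interpolation=2))
E
```

```text
[610.25431797 140.38035386  80.03362007] 14.497963294433148 59.1678911447525 [0.55893515 3.04252599 6.8466289 ] [0.65879515 0.0405591  0.01034149]
top gauge_pivot 0.67 [266. 172.] [622. 129.  61.]
scene tip_knob 0.61 [266. 205.] [514. -54.  96.]
scene gauge_pivot 0.55 [350. 194.] [620. 131.  61.]
wrist gauge_pivot 0.86 [336. 230.] [618. 130.  61.]
```

View pics/c2.png

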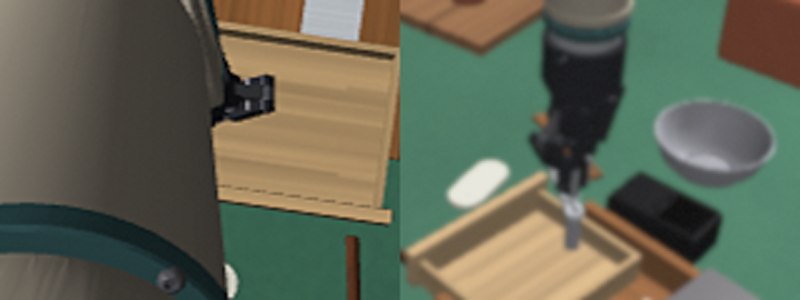

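The arm hides the gauge here: the top crop shows only the tray interior, and the scene crop shows the fingers right beside the pin. I'll nudge a little further to seat the stop, then open, lift and look.

>>> play_rows(
  series=[
    [[-0.2,-0.2,0,0,0,0,1],[-0.2,-0.2,0,0,0,0,1],[0,0,0,0,0,0,1],[0,0,0,0,0,0,0.6],[0,0,0,0,0,0,0.5],[0,0,0,0,0,0,0.5],[0,0,5,0,0,0,0.4],[-3,3,5,0,0,0,0],[-2,2,2,0,0,0,0],[0,0,0,0,0,0,0]],
  ],
)

```text
clock: 8.35
eef_pos: [555.6, 185.4, 197.7]
tool_rot: [-3.139, -0.002, 0.002]
force: [-0.1, -0.1, 1.0]
width: 85.4
gripper_force: 0.0
```

```bash
python3 - <<'E'
from h import *
s=ctrl.read_state();print(s['clock'],s['eef_pos'])
look('wrist',['tip_knob','elbow_knob','gauge_pivot','tray_front'],'w3')
look('scene',['tip_knob','elbow_knob','gauge_pivot'])
E
```

```text
8.35 [555.62251261 185.41015888 197.72556976]
wrist tip_knob 0.81 [385. 133.] [608. 133.  96.]
wrist elbow_knob 0.95 [333. 221.] [542. 168.  96.]
wrist elbow_knob 0.2 [227. 219.] [544. 249.  96.]
wrist gauge_pivot 0.76 [385. 117.] [618. 126.  61.]
wrist gauge_pivot 0.39 [435. 139.] [600.  84.  61.]
wrist tray_front 0.61 [426. 207.] [535.  78.  34.]
scene tip_knob 0.71 [268. 278.] [ 658. -200.   96.]
scene tip_knob 0.49 [346. 180.] [605. 135.  96.]
scene elbow_knob 0.38 [337. 162.] [542. 184.  96.]
scene gauge_pivot 0.68 [349. 194.] [621. 130.  61.]
```

View pics/w3.png

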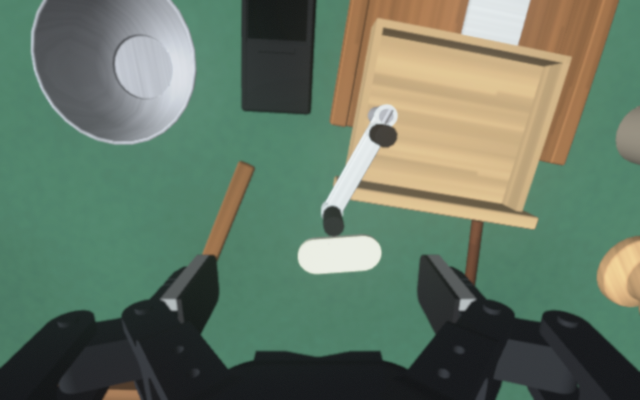

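The wrist view shows the tip knob at (384,133) beside the pin at (384,115), and the elbow knob at (333,218). The tip link lies straight on the inner link, so it is folded, and the inner link still points out of the front. Next I'll grip the elbow knob.

>>> play_rows(
  series=[
    [[-1.4,-1.7,-2.8,0,0,0,0],[0,0,-3,0,0,0,0],[0,0,-3,0,0,0,0],[0,0,-2.8,0,0,0,0],[0,0,0,0,0,0,0.4],[0,0,0,0,0,0,1],[0,0,0,0,0,0,1],[0,0,0,0,0,0,1],[0,0,0,0,0,0,1],[0,0,0,0,0,0,1]],
  ],
)

```text
clock: 10.05
eef_pos: [542.9, 166.6, 81.1]
tool_rot: [-3.14, -0.002, -0.002]
force: [-0.6, 2.4, 6.5]
width: 14.0
gripper_force: 58.5
```

```bash
python3 - <<'E'
from h import *
s=ctrl.read_state();print(s['eef_pos'],s['width'],s['force'])
look('wrist',['tip_knob','gauge_pivot'])
c=np.array([620,129]);v=s['eef_pos'][:2]-c;a0=np.degrees(np.arctan2(v[1],v[0]));print(a0,np.linalg.norm(v))
a=np.radians(np.linspace(a0,261,20));q=90*np.c_[np.cos(a),np.sin(a)]
print(np.round(np.diff(q,axis=0)/10,2).tolist())
E
```

```text
[542.93486808 166.60082212  81.13157939] 14.041840774885625 [-0.64420077  2.36245254  6.49738147]
wrist tip_knob 0.56 [396. 124.] [605. 136.  96.]
wrist tip_knob 0.49 [316. 288.] [538. 166.  96.]
wrist gauge_pivot 0.72 [392.  92.] [618. 131.  61.]
wrist gauge_pivot 0.71 [398. 124.] [604. 127.  61.]
153.9918048859512 85.74879813125355
[[-0.35, -0.81], [-0.27, -0.84], [-0.18, -0.87], [-0.1, -0.88], [-0.01, -0.88], [0.08, -0.88], [0.16, -0.87], [0.25, -0.85], [0.33, -0.82], [0.41, -0.78], [0.48, -0.74], [0.55, -0.69], [0.62, -0.63], [0.68, -0.57], [0.73, -0.5], [0.78, -0.42], [0.81, -0.35], [0.84, -0.27], [0.87, -0.18]]
```

>>> play_rows(
  series=[
    [[-0.35,-0.81,0,0,0,0,1],[-0.27,-0.84,0,0,0,0,1],[-0.18,-0.87,0,0,0,0,1],[-0.1,-0.88,0,0,0,0,1],[-0.01,-0.88,0,0,0,0,1],[0.08,-0.88,0,0,0,0,1],[0.16,-0.87,0,0,0,0,1],[0.25,-0.85,0,0,0,0,1],[0.33,-0.82,0,0,0,0,1],[0.41,-0.78,0,0,0,0,1],[0.48,-0.74,0,0,0,0,1],[0.55,-0.69,0,0,0,0,1],[0,0,0,0,0,0,1]],
  ],
)

```text
clock: 11.82
eef_pos: [558.1, 66.9, 81.1]
tool_rot: [-3.141, -0.004, -0.003]
force: [0.7, 1.5, 7.9]
width: 13.7
gripper_force: 58.8
```

>>> play_rows(
  series=[
    [[0.62,-0.63,0,0,0,0,1],[0.68,-0.57,0,0,0,0,1],[0.73,-0.5,0,0,0,0,1],[0.78,-0.42,0,0,0,0,1],[0.81,-0.35,0,0,0,0,1],[0.4,-0.13,0,0,0,0,1],[0.4,-0.13,0,0,0,0,1],[0.4,-0.08,0,0,0,0,1],[0.2,-0.04,0,0,0,0,1],[0,0,0,0,0,0,1]],
  ],
)

```text
clock: 13.08
eef_pos: [606.7, 42.6, 81.0]
tool_rot: [-3.137, -0.002, -0.0]
force: [0.8, 6.6, 7.1]
width: 14.2
gripper_force: 58.7
```

```bash
python3 - <<'E'
from h import *
look('wrist',['tip_knob','gauge_pivot','tray_front'])
look('scene',['tip_knob','elbow_knob','gauge_pivot','tray_front'])
look('top',['tray_front'])
E
```

```text
wrist tip_knob 0.9 [140. 262.] [613. 116.  96.]
wrist gauge_pivot 0.57 [145. 229.] [615. 131.  61.]
scene tip_knob 0.45 [344. 185.] [612. 118.  96.]
scene tip_knob 0.15 [324. 220.] [647. -12.  96.]
scene gauge_pivot 0.79 [349. 192.] [616. 136.  61.]
scene tray_front 0.73 [305. 195.] [515.  84.  34.]
```

>>> play_rows(
  series=[
    [[0.2,0.1,0,0,0,0,1],[0.2,0.1,0,0,0,0,1],[0,0,0,0,0,0,1]],
  ],
)

```text
clock: 14.0
eef_pos: [610.2, 42.3, 81.0]
tool_rot: [-3.139, -0.001, -0.001]
force: [0.6, 3.9, 8.4]
width: 14.0
gripper_force: 58.9
```

>>> play_rows(
  series=[
    [[0.2,0,0,0,0,0,1],[0.2,0,0,0,0,0,1],[0,0,0,0,0,0,1]],
  ],
)

```text
clock: 14.38
eef_pos: [614.1, 41.8, 81.0]
tool_rot: [-3.14, -0.001, -0.002]
force: [-0.7, 2.3, 10.4]
width: 14.0
gripper_force: 59.0
```

```bash
python3 - <<'E'
from h import *
print(ctrl.read_state()['force'])
look('wrist',['tip_knob','gauge_pivot','tray_front'],'w4')
look('scene',['tip_knob','gauge_pivot','tray_front'])
E
```

```text
[-0.71880828  2.30592199 10.3673561 ]
wrist tip_knob 0.85 [143. 265.] [619. 114.  96.]
wrist tip_knob 0.33 [ 16. 335.] [583. 179.  96.]
wrist gauge_pivot 0.8 [144. 232.] [621. 131.  61.]
scene tip_knob 0.5 [346. 187.] [619. 111.  96.]
scene gauge_pivot 0.81 [351. 196.] [626. 129.  61.]
scene tray_front 0.94 [311. 198.] [534.  86.  34.]
```

View pics/w4.png

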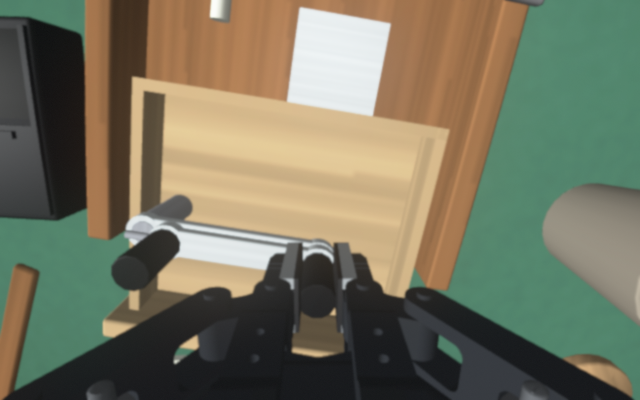

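The links lie across the tray, roughly parallel to its back edge: the pin is at (145,228), the elbow at (318,247) and the tip knob at (143,262). The last push also slid the tray in, so the inner link is against its stop. I'll release, back off high towards the front, and look.

>>> play_rows(
  series=[
    [[-0.05,0,0,0,0,0,0.8],[0,0,0,0,0,0,0.6],[0,0,0,0,0,0,0.6],[0,0,4,0,0,0,0.6],[0,0,5,0,0,0,0.6],[-4,0.5,3,0,0,0,0.8],[-4,0.5,0,0,0,0,1],[-4,0.5,0,0,0,0,1],[-4,0.6,0,0,0,0,1],[0,0,0,0,0,0,1],[0,0,0,0,0,0,1]],
  ],
)

```text
clock: 16.15
eef_pos: [454.4, 61.0, 200.2]
tool_rot: [3.141, -0.001, -0.003]
force: [0.4, -0.1, -0.3]
width: 0.2
gripper_force: 0.0
```

```bash
python3 - <<'E'
from h import *
print(ctrl.read_state()['eef_pos'])
look('wrist',['tip_knob','elbow_knob','gauge_pivot','tray_front'],'w5')
look('scene',['tip_knob','elbow_knob','gauge_pivot','tray_front'])
look('top',['tip_knob','elbow_knob','gauge_pivot','tray_front'])
E
```

```text
[454.44881856  61.02763971 200.17322049]
wrist tray_front 0.73 [295.  91.] [538.  79.  34.]
scene tip_knob 0.59 [347. 186.] [620. 116.  96.]
scene tip_knob 0.37 [328. 224.] [661. -15.  96.]
scene elbow_knob 0.49 [326. 199.] [607.  48.  96.]
scene gauge_pivot 0.56 [350. 194.] [620. 134.  61.]
scene gauge_pivot 0.39 [310. 198.] [552.  59.  61.]
scene tray_front 0.73 [308. 198.] [530.  78.  34.]
top tip_knob 0.64 [274. 169.] [621. 109.  96.]
top tip_knob 0.48 [226. 152.] [656. 202.  96.]
top elbow_knob 0.59 [309. 174.] [610.  40.  96.]
top gauge_pivot 0.64 [266. 172.] [622. 128.  61.]
top gauge_pivot 0.43 [298. 187.] [588.  64.  61.]
top tray_front 0.59 [291. 213.] [537.  79.  34.]
```

View pics/w5.png

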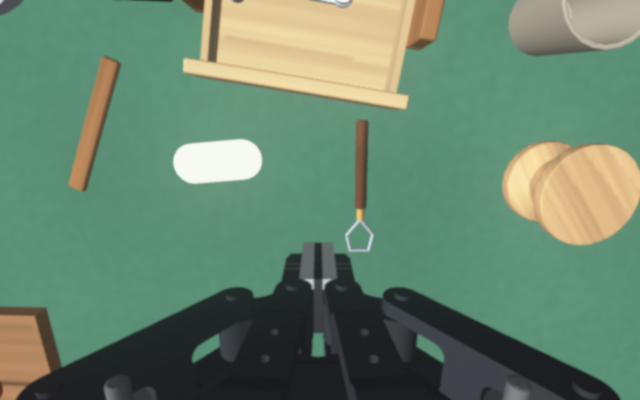

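The wrist view shows the front panel from (183,66) to (408,103), with the loop tool below its right half. The fitted positions put both links parallel to the dock's y, so they are folded. Next is the dock yaw and the press line.

```bash
python3 - <<'E'
from h import *
l=atz('wrist',(184,67),56);r=atz('wrist',(408,104),56);print(l,r,np.linalg.norm(l-r))
l=atz('wrist',(184,71),50);r=atz('wrist',(407,107),50);d=l-r;print(l,r,np.degrees(np.arctan2(-d[0],d[1])))
b=cv2.imread('pics/w5.png')
print([boxes_of('loop_tool','wrist')[:1]], atz('wrist',(361,121),12))
# dock front: left rail end & right rail end from wrist
print(atz('wrist',(410,47),46),atz('wrist',(433,47),46))
E
```

```text
[555.10034025 167.43454334  56.        ] [525.69220878 -14.2140247   56.        ] 184.01369641157928
[552.71928728 170.00038968  50.        ] [523.36139078 -15.07189714  50.        ] -9.013688361630866
[[{'pixel': [360.0, 175.7], 'p': 0.74}]] [510.68011162  18.62955387  12.        ]
[570.92902966 -15.59964631  46.        ] [571.04689598 -34.53109443  46.        ]
```

>>> play_rows(
  series=[
    [[2.4,1.1,-5,0,0,-4.5,1],[2.4,1.2,-5,0,0,-4.5,1],[0,0,-4,0,0,0,1],[0,0,-2.8,0,0,0,1],[0,0,0,0,0,0,1]],
  ],
)

```text
clock: 17.58
eef_pos: [500.0, 84.0, 30.2]
tool_rot: [3.14, 0.004, -0.159]
force: [0.3, 0.4, 0.3]
width: -0.4
gripper_force: 0.0
```

>>> play_rows(
  series=[
    [[0.99,-0.157,0,0,0,0,1],[0.99,-0.157,0,0,0,0,1],[0.99,-0.157,0,0,0,0,1],[0.99,-0.157,0,0,0,0,1],[0.99,-0.157,0,0,0,0,1],[0.99,-0.157,0,0,0,0,1],[0,0,0,0,0,0,1]],
  ],
)

```text
clock: 18.45
eef_pos: [562.1, 74.6, 31.9]
tool_rot: [-3.141, -0.001, -0.16]
force: [0.8, 0.8, 0.2]
width: -0.2
gripper_force: 0.0
```

>>> play_rows(
  series=[
    [[0.5,-0.08,0,0,0,0,1],[0.5,-0.08,0,0,0,0,1],[0,0,0,0,0,0,1]],
  ],
)

```text
clock: 18.82
eef_pos: [570.4, 73.2, 31.7]
tool_rot: [3.141, 0.001, -0.159]
force: [-3.9, -0.6, -0.4]
width: 0.2
gripper_force: 1.8
```

>>> play_rows(
  series=[
    [[0.4,-0.06,0,0,0,0,1],[0,0,0,0,0,0,1]],
  ],
)

```text
clock: 19.08
eef_pos: [574.2, 72.6, 31.7]
tool_rot: [3.141, 0.001, -0.159]
force: [-4.1, 0.6, -0.1]
width: -0.1
gripper_force: 2.2
```

>>> play_rows(
  series=[
    [[0.5,-0.08,0,0,0,0,1],[0.5,-0.08,0,0,0,0,1],[0,0,0,0,0,0,1]],
  ],
)

```text
clock: 19.45
eef_pos: [584.0, 71.0, 31.7]
tool_rot: [3.141, 0.002, -0.159]
force: [-5.4, 0.6, 0.8]
width: 0.4
gripper_force: 2.5
```

>>> play_rows(
  series=[
    [[0.4,-0.06,0,0,0,0,1],[0.2,-0.03,0,0,0,0,1],[0,0,0,0,0,0,1]],
  ],
)

```text
clock: 19.82
eef_pos: [589.2, 70.2, 31.7]
tool_rot: [3.141, 0.003, -0.159]
force: [-6.5, 0.2, 2.3]
width: -0.1
gripper_force: 3.3
```

```bash
python3 - <<'E'
from h import *
print(ctrl.read_state()['force'])
look('scene',['tray_front','gauge_pivot'],'s6')
a=cv2.imread('pics/s6.png')[130:280,230:430]
cv2.imwrite('pics/s6c.png',cv2.resize(a,None,fx=4,fy=4,interpolation=2))
E
```

```text
[-6.54448824  0.15911397  2.29079699]
scene tray_front 0.71 [329. 211.] [600.  73.  34.]
scene gauge_pivot 0.83 [372. 208.] [690. 124.  61.]
scene gauge_pivot 0.42 [310. 186.] [522.  95.  61.]
```

View pics/s6c.png

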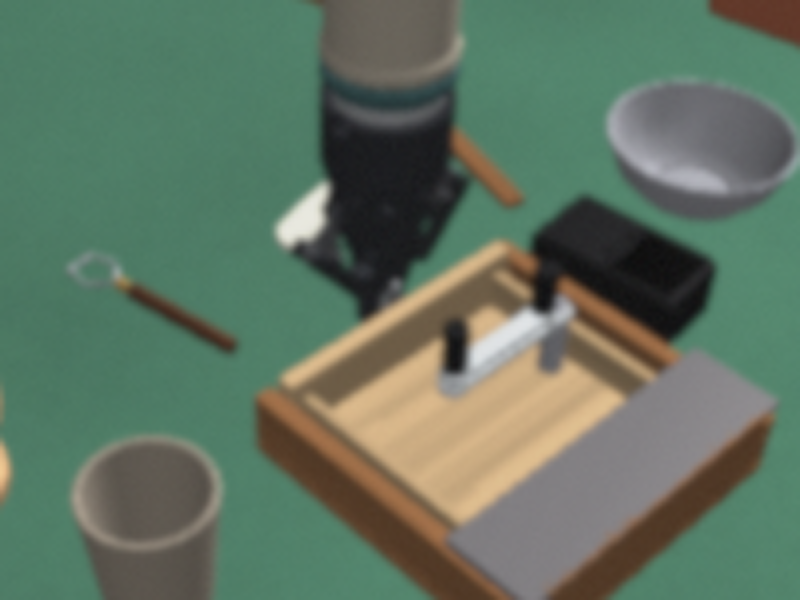

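The scene crop shows both links folded parallel across the tray, with the tray nearly in. I'll keep pressing until the end stop.

>>> play_rows(
  series=[
    [[0.4,-0.06,0,0,0,0,1],[0.2,-0.03,0,0,0,0,1],[0,0,0,0,0,0,1]],
  ],
)

```text
clock: 20.35
eef_pos: [591.6, 69.7, 31.4]
tool_rot: [3.14, 0.01, -0.159]
force: [-13.2, 1.1, 8.9]
width: -0.1
gripper_force: 6.6
```

>>> play_rows(
  series=[
    [[0.3,-0.05,0,0,0,0,1],[0,0,0,0,0,0,1]],
  ],
)

```text
clock: 20.6
eef_pos: [591.5, 69.7, 31.2]
tool_rot: [3.139, 0.016, -0.158]
force: [-18.5, 2.6, 11.8]
width: -0.0
gripper_force: 9.3
```

>>> play_rows(
  series=[
    [[0.2,-0.03,0,0,0,0,1],[0,0,0,0,0,0,1]],
  ],
)

```text
clock: 20.85
eef_pos: [591.5, 69.8, 31.0]
tool_rot: [3.139, 0.02, -0.158]
force: [-22.7, 3.3, 15.0]
width: 0.2
gripper_force: 11.2
```

It's against the stop at 23 N, so I'll back straight off and check.

>>> play_rows(
  series=[
    [[-0.6,0.1,0,0,0,0,1],[-0.4,0.06,0,0,0,0,1],[-0.4,0.06,0,0,0,0,1],[-0.6,0.1,0,0,0,0,1],[-1.5,0.24,0,0,0,0,1],[-4,0.63,0,0,0,0,1],[-4,0.63,2,0,0,0,1],[0,0,5,0,0,0,1],[-2,0,6,0,0,0,1],[0,0,4,0,0,0,1],[0,0,0,0,0,0,1]],
  ],
)

```text
clock: 22.22
eef_pos: [471.6, 87.3, 205.3]
tool_rot: [-3.137, -0.012, -0.16]
force: [0.2, 0.2, -0.6]
width: 0.2
gripper_force: 0.0
```

```bash
python3 - <<'E'
from h import *
print(ctrl.read_state()['eef_pos'],ctrl.read_state()['force'])
look('scene',['tray_front','gauge_pivot','elbow_knob','tip_knob'],'s7')
look('top',['tray_front','gauge_pivot','elbow_knob','tip_knob'],'t7')
look('wrist',['tray_front'],'w7')
a=cv2.resize(cv2.imread('pics/s7.png')[150:250,270:400],None,fx=3,fy=3,interpolation=2)
b=cv2.resize(cv2.imread('pics/w7.png')[0:150,130:460],(780,355),interpolation=2)[:300]
c=cv2.resize(cv2.imread('pics/t7.png')[130:230,230:360],None,fx=3,fy=3,interpolation=2)
cv2.imwrite('pics/c7.png',np.vstack([np.hstack([a,c]),b]))
E
```

```text
[471.56928368  87.32371106 205.33869821] [ 0.21491334  0.16458482 -0.62640694]
scene tray_front 0.7 [324. 209.] [588.  71.  34.]
scene gauge_pivot 0.97 [372. 204.] [684. 135.  61.]
scene elbow_knob 0.52 [342. 212.] [663.  33.  96.]
scene elbow_knob 0.25 [266. 208.] [522. -61.  96.]
scene tip_knob 0.53 [365. 198.] [678. 107.  96.]
scene tip_knob 0.34 [370. 205.] [699.  94.  96.]
top tray_front 0.55 [298. 186.] [595.  64.  34.]
top gauge_pivot 0.68 [271. 144.] [678. 117.  61.]
top elbow_knob 0.6 [312. 144.] [670.  33.  96.]
top elbow_knob 0.43 [295. 183.] [592.  67.  96.]
top tip_knob 0.56 [298. 188.] [582.  63.  96.]
top tip_knob 0.48 [277. 140.] [678. 102.  96.]
wrist tray_front 0.7 [311.  35.] [595.  71.  34.]
```

View pics/c7.png

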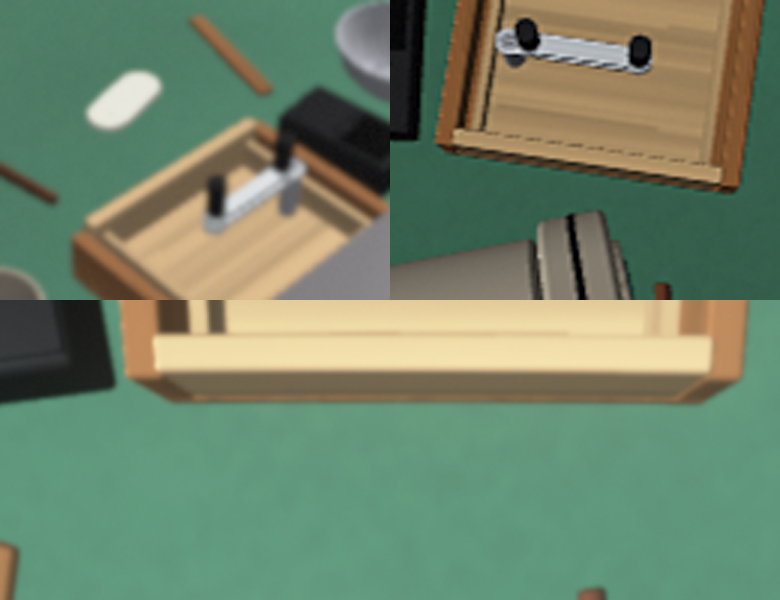

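The crops show the front panel in line with the rail ends and both links folded across the tray; the tray stayed in after release. One close look from above will check the link angles.

>>> play_rows(
  series=[
    [[5,-1,1,0,0,0,1],[5,0,0,0,0,0,1],[3,0,0,0,0,0,1],[0,0,0,0,0,0,1],[0,0,0,0,0,0,1]],
  ],
)

```text
clock: 23.45
eef_pos: [596.0, 76.6, 210.7]
tool_rot: [3.141, 0.002, -0.159]
force: [-0.4, -0.4, 0.9]
width: 0.1
gripper_force: 0.0
```

```bash
python3 - <<'E'
from h import *
print(ctrl.read_state()['eef_pos'])
look('wrist',['tray_front','gauge_pivot','elbow_knob','tip_knob'],'w8')
a=cv2.imread('pics/w8.png')[40:290,160:480];cv2.imwrite('pics/w8c.png',cv2.resize(a,None,fx=2.4,fy=2.4,interpolation=2))
E
```

```text
[596.03369997  76.63593915 210.73130248]
wrist tray_front 0.95 [324. 184.] [593.  70.  34.]
wrist tray_front 0.18 [326. 176.] [600.  66.  34.]
wrist gauge_pivot 0.71 [250. 104.] [676. 120.  61.]
wrist gauge_pivot 0.43 [153. 274.] [537. 248.  61.]
wrist elbow_knob 0.93 [360.  99.] [666.  33.  96.]
wrist tip_knob 0.75 [262.  98.] [678. 104.  96.]
```

View pics/w8c.png

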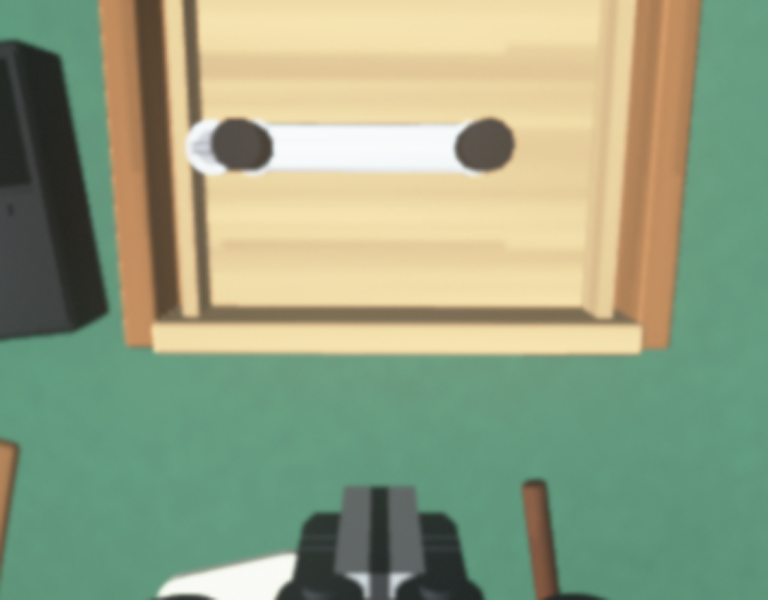

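The close view shows the links exactly parallel to the panel, both knobs level at crop row 145, and the front flush with the rail ends at row 350. The gripper touches nothing, so I'm handing in.

```bash
python3 -c "
from cell import workorder
print(workorder.finish_job())"
```

```text
the job is handed in; nothing more can be done
None
```

The tip link was folded first, then the inner link was swung in, and the tray was pressed home last; it stayed latched with its front flush in the final camera check, no bystander was touched, and the job was handed in at about 23.5 s.

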